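Seat a lens barrel in a sprung V-block and hold it down

TASK

Lift the blue dust cover off the V-block by its white fin and hang it astride the middle of the rail's bar, roof ridge along the bar, and let go of it. Then take the white lens barrel from its orange cradle and lay it centred along the V, without letting it fall to the table, and push down on its middle so that it bears firmly on both sides of the V and the V-block has sunk on its springs by more than half its travel, best nearly all of it. Your program finishes while still holding it pressed down there, and leave the other things on the bench where they are.

Things in the scene. Friction and masses are not known exactly. Their poses are not given: they have to be found in the camera images.
- cover_grip (a point): Grip point on the cover's white fin. Fin: 40 mm long (x), 12 thick (y), from the roof ridge 23 mm below to 13 mm above this point. Ridge runs along x, z up. Cover's flap bottoms are 108 mm below this point, inside of its ridge 27 mm below. At the start it stands over the V-block on the fixture's plate, ridge along the V, 6 mm of room each side: lift it straight up.
- cover_ridge (a point): Middle of the inside of the cover's roof ridge, 81 mm above the flap bottoms; the ridge runs along its x. When the cover hangs properly this point is about 7 mm above the bar's axis.
- cover: The blue dust cover, a folded-sheet saddle like a gabled roof: 120 mm long (x), 78 wide (y), two upright flaps 60 mm high under two roof panels sloping 30 degrees, sheet 3 mm thick, inside width 72 mm, open below and at both ends, 160 g. Origin midway between the flap bottoms, axes as cover_grip.
- rail_mid (a point): Middle of the rail's horizontal steel bar, on its axis, 120 mm above the table; the bar is 12 mm in diameter, 240 mm long and runs along this point's y. z is up. Fixed to the table.
- rail: The rail: the bar on two steel posts 230 mm apart with black clamps (18 mm) on top and round dark feet (40 mm); origin on the table below the bar's middle. Its yaw varies: y is the bar's direction.
- lens_center (a point): Centre of the lens barrel: a smooth white cylinder 32 mm in diameter and 130 mm long along its x, with a brass band at one end and a dark one at the other, 140 to 280 g. At the start it lies level in the cradle, its axis 36 mm above the table.
- lens: The lens barrel as a body; origin at its centre, x along the barrel. Let go in the V it settles on both sides, and pushed from above with shut fingers on its middle it bears evenly on both; pinched between the fingers it can be forced against one side only, by a grip 1 or 2 mm off the V's middle.
- cradle: Fixed storage cradle: black plate 130 x 60 x 6 mm with two orange V rests (20 mm wide, 48 mm across, tops 31 mm above the table) 47 mm to either side of the middle along its x, so that 74 mm are free between them for fingers. Origin under its centre on the table; x lies along the barrel.
- fixture: Fixed dark steel plate 150 x 110 x 10 mm under the V-block; origin under its centre on the table, x along the V.
- v_seat (a point): Where the barrel's centre lies when seated: x along the V, z up, 66.6 mm above the table with the V-block up; sinks with it. V-block: metal, 112 x 60 mm, 90 degree V, root line 22.6 mm below this point; two V cheeks 25 mm long, 42.5 mm either side of the middle along x, tops 1.5 mm above this point; between them 60 mm free for fingers, down to 38.6 mm below this point.
- vblock (a joint): How far the V-block has sunk on its springs: 0 up, 0.008 m at its lower stop. It starts to sink at about 4 to 5 N on the barrel and needs 1.2 N more for each mm (14 to 15 N all the way down); it springs up again when let go.
- cap_a: Bystander: black screw cap, 38 mm wide, 26 mm high; origin under its centre.
- cap_b: Bystander: a second such black cap; origin under its centre.
- reagent: Bystander: amber bottle, 60 mm wide, 120 mm high; origin under its centre.
- specimen: Bystander: small clear specimen jar, 54 mm wide, 60 mm high; origin under its centre.
- dish: Bystander: flat glass dish, 90 mm wide, 15 mm high; origin under its centre.
- driver: Bystander: screwdriver 160 mm long lying on the table; origin under it.
- slidebox: Bystander: green slide box 90 x 60 x 35 mm; origin under its centre.
Things that resemble listed ones, but are neither listed nor needed, are in the scene too. Of the things that look like the lens, the smallest one is meant.

How it is judged:
By the outcome, as a careful person would: the job done as asked, in the order asked, and still so for the second after the job is handed in, while the arm keeps its last pose, push and grip.
It also fails if it takes over 72 s, if anything falls off the work surface, if the arm or the gripper's body presses on something with over 40 N, if the wrist force passes 120 N, or if a joint passes its speed limit or range.

ROBOT

A 6-joint arm with a two-finger parallel gripper is mounted at the origin on the work surface. World frame = base frame: x ahead of the robot, y to its left, z up, the work surface at z = 0. Lengths are in m, angles in rad, forces in N, time in s.
With the tool pointing down it reaches from about 0.325 to 0.85 m from the base axis. Payload 4.4 kg.
Tool frame: the origin (TCP) lies midway between the tips of the shut fingers; the grasp point (between the pads) lies 19 mm behind it; y points along the fingers, z is the direction in which the jaws open and shut, and the axes are right-handed (so a half turn about y gives the same grasp; the last joint's range is limited). The gripper opens to 94 mm and grips with 3 to 60 N. Pads are 16 mm wide; open, the fingers measure 119 mm over their backs; the gripper's body (75 mm by 177 mm) begins 78 mm behind the grasp point.
Start: joints at [-1.456, 0.207, 1.542, -0, 1.393, -0.15], TCP at [0.15, -0.555, 0.205] pointing down, gripper open.
Joint ranges: [-2.73, 2.73], [-0.86, 2.22], [0.23, 2.46], [-1.11, 4.25], [0.08, 2.63], [-2.82, 2.82]. Speed limits (rad/s): [2.79, 2.79, 3.14, 3.14, 3.14, 3.14].

INTERFACE

Orientations are given as a unit quaternion [w, x, y, z].
In Python, from workcell import readout, cams, ticket, spotter gives the robot as it stands.
- The arm moves only by the shell command python3 -m creep 'ROWS'. ROWS is JSON, a list of rows, each a list of 7 numbers: the turn, a rotation vector about the tool's x, y, z in degrees, then the shift along the tool's x, y, z in mm, then the closure, from 0 (fully open) to 1 (shut). A call has 1 to 8 rows; each row shifts and turns the commanded pose from where the row before left it, along the tool's axes as they then stand; what a row does not reach is not made up. A row lasts 1/8 s, in which the tool goes at most 62.5 mm and 10.7 degrees, less where a joint would pass 70% of its speed; a pose out of reach is approached as far as the arm can. A call is refused whole if a number of a shift passes 62.5 or a number of a turn 10.7, either way. A call with a gripper value outside its range is refused whole. The fingers move at their own pace and stop on an object; the grip force is fixed at half the most. Time passes only in rows, so rows that do not move let the fingers close. It gives the time, the measured TCP pose, the force and the opening at its end, in the units of the state.
- readout.get_state(): the state, without advancing time (a new reading comes with each control period).
- cams.snapshot(name): name is "scene" or "top" or "wrist"; returns (picture, depth): 384x512x3 uint8, red, green, blue; 384x512 float32, m along the optical axis (not along the pixel's ray), 0 where there is no reading.
- cams.camera_params(name): a dict with "mtx" (3x3 intrinsics, pixels), "k1" (the pictures are not rectified: a ray, as slopes to the right and down, at radius r is drawn at 1 + k1 r^2 times it, then the intrinsics apply), "R" (3x3) and "t" (3): a world point X has camera coordinates R X + t; the wrist camera has in their place "hand_eye" (4x4, takes a point from camera to tool coordinates, whose origin is the TCP and whose axes are the tool frame's). Camera axes: x right, y down, z forward; pixel columns grow to the right and rows downward; lengths in m; the calibration is good to about 2 mm. A picture is of the moment at which its call begins: read the wrist's pose just before it. camera_params takes no time and is no camera call.
- ticket.job_done(): hands the job in, once; it reports no verdict.
Trained networks look in the newest picture that a camera, given by its name, has taken for a name from the list of things; names that differ only in an ending like _2 or _b are one class to them, and where a whole thing is asked for, a point or a joint stands for the part that bears it (a point fixed in the world has none). Each returns a list of dicts, best first, with "conf" (0 to 1); they miss things now and then, are a little off and sometimes report something else, mostly with a low value. They report only what shows in the picture. A call takes as long as a camera call. They do not tell look-alikes from the thing itself.
- spotter.search_frame(label, camera): "position" ([x, y, z] in m, in world coordinates, good to about 4 mm: the middle of the surface that is visible of it).
- spotter.tip_of(label, camera): "position" ([x, y, z] in m, in world coordinates, good to about 4 mm: a listed point, or the origin of a listed thing).
The state is a dict: "clock": time; "joint_pos": joint angles; "joint_velocities": joint speeds; "joint_torque": joint torques, N m; "tool_pos": TCP position; "tcp_rot": TCP orientation; "force": force on the tool from outside, world axes, zero at the start; "torque": the same for the moment, N m; "grip_width": finger opening in m.
Only numpy, scipy, OpenCV 4.12 (cv2) and the standard library are available. Lean on these libraries where they do the work, as an engineer would, in place of code of your own. Each camera call takes 0.05 s, during which the arm holds its last target.

## Working session

There is one attempt and no reset: what is moved stays moved. The work goes in short steps, Python scripts to look and compute and a shell command to move; the robot and the scene stay as the last step left them, time stands still between calls to the robot, and variables do not carry over. Pictures are saved under pics/ and viewed, and the job is handed in when it is done.

```bash
ls; mkdir -p pics; python3 - <<'E'
from workcell import readout,cams
import cv2,numpy as np
print(readout.get_state())
for n in ["scene","top"]:
    p,d=cams.snapshot(n); cv2.imwrite(f"pics/{n}0.png",cv2.resize(p[:,:,::-1],(800,600))); np.savez(f"pics/{n}0.npz",p=p,d=d)
    print(n,cams.camera_params(n))
print(cams.camera_params("wrist"))
E
```

```text
pics
{'clock': 0.0, 'joint_pos': array([-1.45651521e+00,  2.07403755e-01,  1.54293429e+00, -2.06566282e-05,
        1.39348294e+00, -1.50488846e-01]), 'joint_velocities': array([-0.00194694,  0.00071881,  0.00205955, -0.00020254,  0.00054184,
        0.00015575]), 'joint_torque': array([ 1.53187018e-03, -3.70869362e+01, -2.81417888e+01,  6.98578265e-02,
        3.60573130e-02, -1.75938426e-04]), 'tool_pos': array([ 0.15036672, -0.55416498,  0.20430936]), 'tcp_rot': array([ 0.09334543, -0.09333128,  0.70170675, -0.70013109]), 'force': array([-0.67716285,  0.16982425, -0.06258705]), 'torque': array([-0.01295895, -0.03637647,  0.02208874]), 'grip_width': 0.09376911162188423}
scene {'mtx': array([[349.06107481,   0.        , 254.52467754],
       [  0.        , 349.06107481, 191.01202327],
       [  0.        ,   0.        ,   1.        ]]), 'k1': 0.03453713313394077, 'R': array([[ 0.27652589,  0.96100598, -0.00097181],
       [ 0.63303479, -0.18291406, -0.75220303],
       [-0.72304937,  0.20738842, -0.65893069]]), 't': array([-0.20564749, -0.24751473,  1.52267656])}
top {'mtx': array([
[... 219 characters left out ...]
169357],
       [-0.97075279, -0.11725779, -0.20949852],
       [ 0.2077787 ,  0.0268423 , -0.9778075 ]]), 't': array([0.00549145, 0.54822078, 1.35313602])}
{'mtx': array([[295.82857453,   0.        , 253.98152091],
       [  0.        , 295.82857453, 197.55862014],
       [  0.        ,   0.        ,   1.        ]]), 'k1': -0.0612891085100898, 'hand_eye': array([[-1.99918500e-03,  9.71856665e-01,  2.35564482e-01,
        -6.82552965e-02],
       [ 2.81213106e-04, -2.35564397e-01,  9.71858701e-01,
        -1.80012993e-01],
       [ 9.99997962e-01,  2.00916916e-03,  1.97637979e-04,
        -1.30639218e-04],
       [ 0.00000000e+00,  0.00000000e+00,  0.00000000e+00,
         1.00000000e+00]])}
```

View pics/scene0.png

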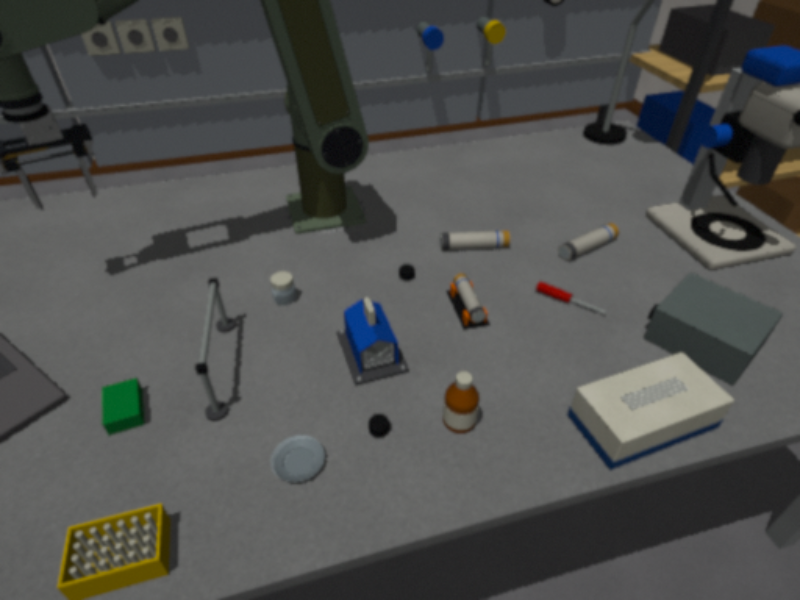

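View pics/top0.png

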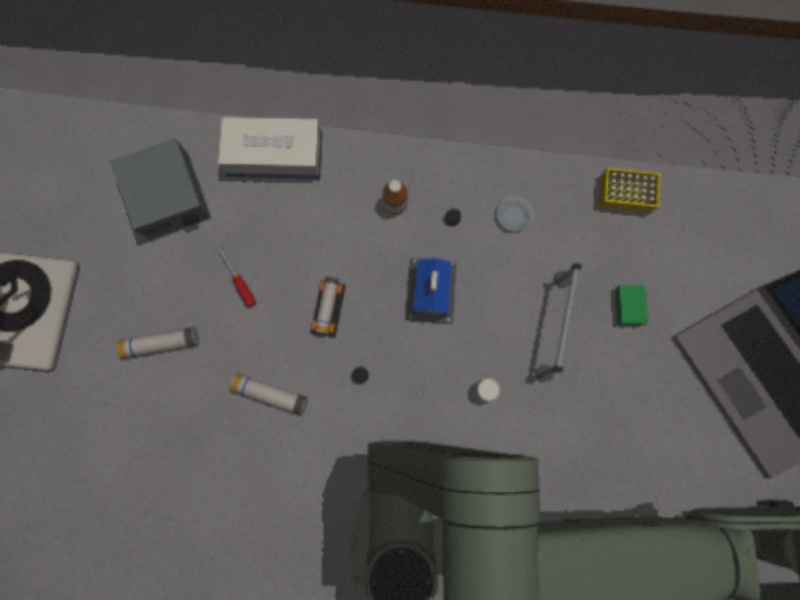

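The scene view has the cover at about (370,325), the lens in its cradle at (468,300), the rail bar from (212,283) to (203,368). The top view has the cover at (433,288), the lens at (327,306), and the bar from (576,267) to (560,369). Next I measure them in both views.

```bash
cat > h.py <<'E'
import numpy as np,cv2
from scipy.spatial.transform import Rotation as Rn
from workcell import readout,cams,spotter
def rays(cp,uv):
    uv=np.asarray(uv,float).reshape(-1,1,2)
    D=np.array([cp["k1"],0,0,0,0.])
    n=cv2.undistortPoints(uv,cp["mtx"],D).reshape(-1,2)
    return np.c_[n,np.ones(len(n))]
def pose(st): 
    q=st["tcp_rot"]; return Rn.from_quat([q[1],q[2],q[3],q[0]]).as_matrix(),np.array(st["tool_pos"])
def c2w(name,cp,st=None):
    if name!="wrist":
        return cp["R"].T, -cp["R"].T@cp["t"]
    H=cp["hand_eye"];R,t=pose(st)
    return R@H[:3,:3], R@H[:3,3]+t
def deproj(name,uv,z,st=None):
    cp=cams.camera_params(name);A,o=c2w(name,cp,st)
    return (rays(cp,uv)*np.asarray(z).reshape(-1,1))@A.T+o
def cloud(name,d,st=None):
    v,u=np.mgrid[:d.shape[0],:d.shape[1]]
    P=deproj(name,np.c_[u.ravel(),v.ravel()],d.ravel(),st).reshape(*d.shape,3); P[d<=0]=np.nan
    return P
def proj(name,X,st=None):
    cp=cams.camera_params(name);A,o=c2w(name,cp,st)
    c=(np.atleast_2d(X)-o)@A; n=c[:,:2]/c[:,2:]; r2=(n**2).sum(1,keepdims=True)
    n=n*(1+cp["k1"]*r2); return n@np.diag(np.diag(cp["mtx"])[:2])+cp["mtx"][:2,2]
def tri(obs): # list (name,uv,st)
    M=np.zeros((3,3));b=np.zeros(3)
    for n,uv,st in obs:
        cp=cams.camera_params(n);A,o=c2w(n,cp,st);r=(rays(cp,uv)@A.T)[0];r/=np.linalg.norm(r)
        Q=np.eye(3)-np.outer(r,r);M+=Q;b+=Q@o
    return np.linalg.solve(M,b)
def snap(n,tag):
    st=readout.get_state();p,d=cams.snapshot(n)
    cv2.imwrite(f"pics/{tag}.png",cv2.resize(p[:,:,::-1],(800,600),interpolation=cv2.INTER_CUBIC));np.savez(f"pics/{tag}.npz",p=p,d=d,pos=st["tool_pos"],q=st["tcp_rot"]);return p,d,st
E
python3 - <<'E'
from h import *
for n in ["top","scene"]:
    f=np.load(f"pics/{n}0.npz");p,d=f["p"],f["d"];P=cloud(n,d)
    hsv=cv2.cvtColor(p,cv2.COLOR_RGB2HSV)
    def win(u0,v0,u1,v1): 
        m=np.zeros(d.shape,bool);m[int(v0*.64):int(v1*.64),int(u0*.64):int(u1*.64)]=1;return m
    W={"top":dict(cov=(400,250,470,335),lens=(300,270,355,345),rail=(530,250,600,390)),"scene":dict(cov=(335,290,410,385),lens=(440,265,495,335),rail=(190,270,245,425))}[n]
    for k,w in W.items():
        m=win(*w)&(d>0); Q=P[m]; h=Q[:,2]; print(n,k,"zmax",np.nanpercentile(h,[50,90,97,99,100]).round(3))
    # blue
    m=win(*W["cov"])&(hsv[...,0]>105)&(hsv[...,0]<130)&(hsv[...,1]>150)&(d>0);Q=P[m];print("blue",m.sum(),Q.mean(0).round(4),Q.min(0).round(3),Q.max(0).round(3))
    m=win(*W["cov"])&(P[...,2]>0.095);Q=P[m]; print("fin>95",m.sum(),np.median(Q,0).round(4),Q.min(0).round(3),Q.max(0).round(3))
    m=win(*W["lens"])&(P[...,2]>0.04)&(P[...,2]<0.06);Q=P[m];c=np.median(Q,0);print("lens",m.sum(),c.round(4));w,v=np.linalg.eigh(np.cov(Q.T));print(v[:,2],w,Q.min(0).round(3),Q.max(0).round(3))
    m=win(*W["rail"])&(P[...,2]>0.1)&(P[...,2]<0.14);Q=P[m];c=Q.mean(0);w,v=np.linalg.eigh(np.cov(Q.T));print("rail",m.sum(),c.round(4),v[:,2],Q.min(0).round(3),Q.max(0).round(3))
    for l in ["cover_grip","cover_ridge","rail_mid","lens_center","v_seat","fixture"]:
        print(l,[(round(x["conf"],2),np.round(x["position"],4)) for x in spotter.tip_of(l,n)][:4])
E
```

```text
top cov zmax [0.007 0.088 0.096 0.13  0.137]
top lens zmax [0.003 0.05  0.054 0.056 0.059]
top rail zmax [0.001 0.01  0.127 0.13  0.135]
blue 606 [ 0.5593 -0.0036  0.0831] [ 0.503 -0.044  0.016] [0.621 0.036 0.1  ]
fin>95 75 [ 0.5618 -0.0027  0.1277] [ 0.508 -0.011  0.095] [0.62  0.003 0.137]
lens 305 [0.4943 0.2322 0.0505]
[-0.99857829  0.05329093 -0.00121365] [1.61360226e-05 7.68125042e-05 1.41991642e-03] [0.431 0.215 0.04 ] [0.56  0.252 0.059]
rail 287 [ 0.5152 -0.2986  0.1257] [-9.93599166e-01  1.12959324e-01  9.42907051e-04] [ 0.395 -0.321  0.104] [ 0.638 -0.278  0.135]
cover_grip [(0.74, array([ 0.5562, -0.0061,  0.1157]))]
cover_ridge [(0.93, array([ 0.5576, -0.0045,  0.0898])), (0.75, array([ 0.5589, -0.0069,  0.1177]))]
rail_mid [(0.78, array([ 0.5137, -0.3009,  0.1211]))]
lens_center [(0.85, array([0.2786, 0.3279, 0.0191])), (0.79, array([0.4984, 0.2339, 0.0379])), (0.64, array([0.3624, 0.6067, 0.0251]))]
v_seat []
fixture [(0.77, array([ 0.5638, -0.0041,  0.    ]))]
scene cov zmax [0.007 0.084 0.097 0.128 0.131]
scene lens zmax [-0.     0.046  0.05   0.051  0.052]
scene ra
[... 187 characters left out ...]
2 0.001 0.131]
lens 221 [0.502  0.2285 0.0479]
[-0.99880092  0.04857577  0.00609242] [7.10847703e-06 5.80038706e-05 1.62515677e-03] [0.429 0.214 0.04 ] [0.562 0.247 0.052]
rail 341 [ 0.5313 -0.2991  0.1224] [-0.99140225  0.13030792  0.01189239] [ 0.393 -0.322  0.1  ] [ 0.638 -0.275  0.13 ]
cover_grip [(0.84, array([ 0.5582, -0.0055,  0.1163]))]
cover_ridge [(0.83, array([ 0.5575, -0.0084,  0.0921]))]
rail_mid [(0.87, array([ 0.5128, -0.3012,  0.1201]))]
lens_center [(0.96, array([0.2767, 0.3331, 0.022 ])), (0.82, array([0.4945, 0.2333, 0.0344])), (0.56, array([0.3635, 0.6023, 0.0222]))]
v_seat []
fixture [(0.69, array([ 0.563 , -0.0075,  0.0027])), (0.53, array([ 0.5576, -0.005 ,  0.007 ]))]
```

```bash
cat >> h.py <<'E'
def goal(pos,ang,st=None):
    """ang: world yaw (deg) of jaw axis z; tool y down. prints turn and shift (after turn)"""
    st=st or readout.get_state();R,t=pose(st)
    best=None
    for a in (ang,ang+180):
        z=np.array([np.cos(np.radians(a)),np.sin(np.radians(a)),0]);y=np.array([0,0,-1.]);x=np.cross(y,z)
        G=np.c_[x,y,z];rv=Rn.from_matrix(R.T@G).as_rotvec(degrees=True)
        if best is None or np.linalg.norm(rv)<np.linalg.norm(best[0]): best=(rv,G)
    rv,G=best
    print("turn",rv.round(2),"shift after turn mm",(G.T@(np.array(pos)-t)*1000).round(1),"shift now",(R.T@(np.array(pos)-t)*1000).round(1),"t",round(st["clock"],2))
E
python3 - <<'E'
from h import *
st=readout.get_state();R,t=pose(st);print(R.round(3))
goal([0.48,-0.005,0.26],90)
goal([0.48,-0.005,0.26],-90)
# cover direction from top: ridge/plate yaw
f=np.load("pics/top0.npz");p,d=f["p"],f["d"];P=cloud("top",d)
hsv=cv2.cvtColor(p,cv2.COLOR_RGB2HSV)
m=(hsv[...,0]>105)&(hsv[...,0]<130)&(hsv[...,1]>150)&(d>0)&(P[...,2]>.06)&(abs(P[...,1])<.06)&(P[...,0]>.48)&(P[...,0]<.65)
r=cv2.minAreaRect(P[m][:,:2].astype(np.float32)*1000);print(r)
m=(P[...,2]>.11)&(abs(P[...,1])<.06)&(P[...,0]>.48)&(P[...,0]<.65);print(m.sum());print(cv2.minAreaRect(P[m][:,:2].astype(np.float32)*1000))
for l in ["cap_a","reagent","specimen","dish","driver","slidebox","cradle"]:
    print(l,[(round(x["conf"],2),np.round(x["position"],3)) for x in spotter.tip_of(l,"top")][:3])
E
```

```text
[[-0.965  0.     0.262]
 [-0.262 -0.    -0.965]
 [-0.    -1.     0.   ]]
turn [-0.   15.17 -0.  ] shift after turn mm [-329.5  -54.5 -550. ] shift now [-462.   -54.5 -444.6] t 0.7
turn [-0.   15.17 -0.  ] shift after turn mm [-329.5  -54.5 -550. ] shift now [-462.   -54.5 -444.6] t 0.7
((560.9591674804688, -4.030303955078125), (118.22053527832031, 77.27297973632812), 2.5918097496032715)
48
((562.352783203125, -3.7513270378112793), (41.18401336669922, 11.764166831970215), 1.0150177478790283)
cap_a [(0.42, array([ 0.748, -0.041,  0.001])), (0.38, array([ 0.345,  0.135, -0.   ])), (0.21, array([0.77, 0.1 , 0.  ]))]
reagent [(0.5, array([ 0.772,  0.102, -0.   ]))]
specimen [(0.49, array([ 0.341, -0.155, -0.001]))]
dish [(0.48, array([ 0.56 , -0.005,  0.09 ]))]
driver [(0.69, array([ 0.346,  0.133, -0.001])), (0.49, array([ 0.538,  0.462, -0.002]))]
slidebox [(0.72, array([ 0.582, -0.472, -0.002]))]
cradle [(0.81, array([0.496, 0.232, 0.001])), (0.26, array([ 0.566, -0.004, -0.003]))]
```

```bash
python3 -m creep '[[0,7.6,0,0,-35,0,0],[0,7.6,0,0,-35,0,0],[0,0,0,-34,0,-46,0],[0,0,0,-34,0,-46,0],[0,0,0,-34,0,-46,0],[0,0,0,-34,0,-46,0],[0,0,0,-34,0,-46,0],[0,0,0,-34,0,-46,0]]'; python3 -m creep '[[0,0,0,-34,0,-46,0],[0,0,0,-34,0,-46,0],[0,0,0,-34,0,-46,0],[0,0,0,-34,0,-46,0],[0,0,0,-20,0,-30,0],[0,0,0,0,0,0,0],[0,0,0,0,0,0,0]]'
python3 - <<'E'
from h import *
snap("wrist","w1");goal([.5615,-.004,.26],91.8)
E
```

```text
clock: 2.05
tool_pos: [0.3555, -0.2775, 0.2757]
tcp_rot: [0.0, -0.001, -0.707, 0.707]
force: [-0.1, -0.2, 0.1]
grip_width: 0.0938
clock: 2.92
tool_pos: [0.5103, -0.0655, 0.2753]
tcp_rot: [0.0, 0.0, -0.707, 0.707]
force: [-0.3, -0.6, 0.1]
grip_width: 0.0941
turn [-0.02 -1.88  0.02] shift after turn mm [-53.2  15.4 -60.3] shift now [-51.2  15.4 -62. ] t 2.98
```

View pics/w1.png

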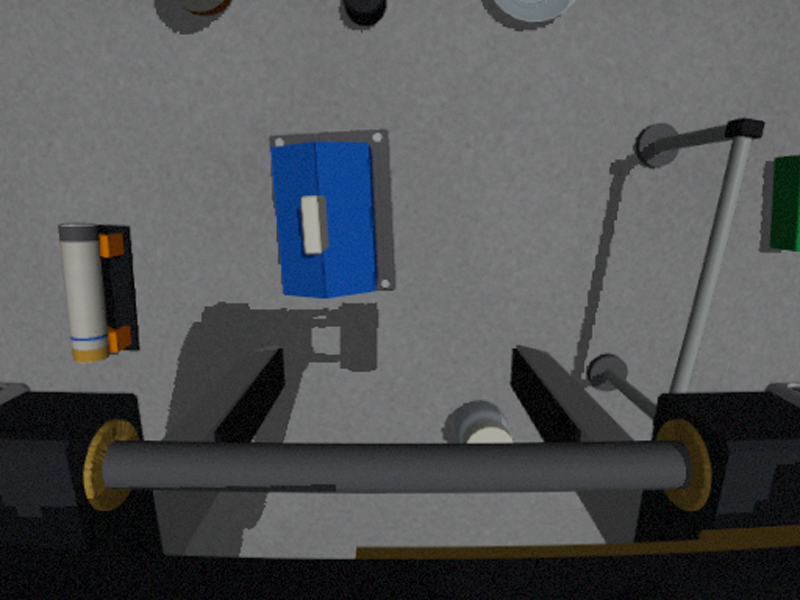

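The wrist view shows the fin top at about (312,225), the ridge from (316,141) to (327,297), the barrel at (85,290), and the bar from (740,140) to (680,395). I'll take positions from its depth and check them by triangulating with the top view.

```bash
cat >> h.py <<'E'
def load(tag):
    f=np.load(f"pics/{tag}.npz");st=dict(tool_pos=f["pos"],tcp_rot=f["q"],clock=0);return f["p"],f["d"],st
def wc(tag,name="wrist"):
    p,d,st=load(tag);return p,d,cloud(name,d,st),cv2.cvtColor(p,cv2.COLOR_RGB2HSV)
E
python3 - <<'E'
from h import *
p,d,P,hsv=wc("w1")
X,Y,Z=P[...,0],P[...,1],P[...,2]
near=(abs(X-.56)<.09)&(abs(Y+.004)<.08)
m=near&(Z>.122);Q=P[m];print("fin",m.sum(),np.median(Q[:,2]),cv2.minAreaRect(Q[:,:2].astype(np.float32)*1000))
b=near&(hsv[...,0]>105)&(hsv[...,0]<130)&(hsv[...,1]>150)&(Z>.06);Q=P[b];print("blue",b.sum(),cv2.minAreaRect(Q[:,:2].astype(np.float32)*1000),np.percentile(Q[:,2],99))
w=(abs(X-.5)<.1)&(abs(Y-.23)<.05)&(Z>.043);Q=P[w];print("lens",w.sum(),np.percentile(Q[:,2],[50,95,99]),cv2.minAreaRect(Q[:,:2].astype(np.float32)*1000))
r=(abs(X-.52)<.15)&(abs(Y+.3)<.04)&(Z>.115)&(Z<.14);Q=P[r];print("rail",r.sum(),np.median(Q[:,2]),Q.mean(0)); l=cv2.fitLine(Q[:,:2].astype(np.float32),cv2.DIST_HUBER,0,.001,.001).ravel();print(l, np.degrees(np.arctan2(l[1],l[0])),"y at x=.515",l[3]+(0.515-l[2])*l[1]/l[0],Q[:,0].min(),Q[:,0].max())
t=(Z<.003)&(abs(X-.55)<.1);print("table z",np.nanmedian(Z[t]))
# triangulate
_,_,st=load("w1")
f=np.load("pics/top0.npz");Pt=cloud("top",f["d"])
mt=(Pt[...,2]>.125)&(abs(Pt[...,1])<.06)&(Pt[...,0]>.48)&(Pt[...,0]<.65)
cen=lambda m:np.argwhere(m)[:,::-1].mean(0)
print("tri fin",tri([("wrist",cen(near&(Z>.125)),st),("top",cen(mt),None)]))
E
```

```text
fin 32132 0.39194613136790407 ((530.7119140625, -29.603382110595703), (96.76103210449219, 67.34748077392578), 61.42103576660156)
blue 6504 ((560.61181640625, -24.325042724609375), (119.82941436767578, 116.57501983642578), 2.3979618549346924) 0.4128210459380934
lens 1669 [0.050775   0.05327647 0.0540471 ] ((492.935791015625, 230.26785278320312), (29.519630432128906, 130.47763061523438), 87.0567398071289)
rail 2200 0.12549152140107345 [ 0.54377308 -0.29976086  0.12487051]
[ 0.99354684 -0.11342239  0.53678614 -0.2983529 ] -6.512639 y at x=.515 -0.2958658 0.4003037468370144 0.6363662255068215
table z 0.000763931132495399
tri fin [ 0.50585403 -0.00797772  0.35022079]
```

```bash
python3 - <<'E'
from h import *
p,d,P,hsv=wc("w1")
X,Y,Z=P[...,0],P[...,1],P[...,2]
near=(abs(X-.56)<.09)&(abs(Y+.004)<.08)&(Z<.15)
m=near&(Z>.122);Q=P[m];print("fin",m.sum(),np.median(Q[:,2]),cv2.minAreaRect(Q[:,:2].astype(np.float32)*1000))
b=near&(hsv[...,0]>105)&(hsv[...,0]<130)&(hsv[...,1]>150)&(Z>.05);Q=P[b];print("blue",b.sum(),cv2.minAreaRect(Q[:,:2].astype(np.float32)*1000),np.percentile(Q[:,2],99))
_,_,st=load("w1")
f=np.load("pics/top0.npz");Pt=cloud("top",f["d"])
mt=(Pt[...,2]>.12)&(abs(Pt[...,1])<.06)&(Pt[...,0]>.48)&(Pt[...,0]<.65)
cen=lambda m:np.argwhere(m)[:,::-1].mean(0)
print(cen(m),cen(mt))
print("tri fin",tri([("wrist",cen(m),st),("top",cen(mt),None)]))
cp=cams.camera_params("wrist")
# ridge ends: plane fit of two roof panels
roof=b&(Z>.065)&(Z<.1)
for s in (1,-1):
    pass
pl=[]
Q=P[roof]; n=cv2.fitLine(np.zeros((2,2),np.float32),cv2.DIST_L2,0,.01,.01) if 0 else None
y0=-.004-.0
for s in (1,-1):
    q=Q[(s*(Q[:,1]-(-.004+.035*(Q[:,0]-.56)))>.008)]
    A=np.c_[q[:,:2],np.ones(len(q))];c=np.linalg.lstsq(A,q[:,2],rcond=None)[0];pl.append(c);print(len(q),c,"slope",np.degrees(np.arctan(np.hypot(*c[:2]))))
dlt=pl[0]-pl[1]
for x in (.50,.56,.62):
    y=-(dlt[0]*x+dlt[2])/dlt[1];print("ridge",x,y,pl[0]@[x,y,1])
E
```

```text
fin 438 0.1312152202458765 ((559.861328125, -5.628763198852539), (39.74045181274414, 12.470276832580566), 2.414243221282959)
blue 5398 ((559.8123168945312, -5.500221252441406), (119.82743835449219, 78.88629913330078), 2.3276054859161377) 0.094739913128639
[199.57762557 143.20547945] [277.18181818 178.63636364]
tri fin [ 0.5612911  -0.00494466  0.13049543]
1785 [ 0.02731464 -0.57492299  0.07658686] slope 29.92350360350688
2711 [-0.02356575  0.59521625  0.11187407] slope 30.781520241546517
ridge 0.5 -0.00841525081485512 0.09508229893808172
ridge 0.56 -0.0058063105751663974 0.09522123773945768
ridge 0.62 -0.0031973703354776805 0.09536017654083365
```

```bash
python3 - <<'E'
from h import *
goal([.560,-.0055,.099],92.4)
E
```

```text
turn [-0.02 -2.48  0.02] shift after turn mm [-52.2 176.4 -58.3] shift now [-49.7 176.4 -60.6] t 2.98
```

```bash
python3 -m creep '[[0,-2.5,0,0,0,0,0],[0,0,0,-26,0,-29.1,0],[0,0,0,-26.2,40,-29.2,0],[0,0,0,0,45,0,0],[0,0,0,0,45,0,0],[0,0,0,0,30,0,0],[0,0,0,0,15,0,0],[0,0,0,0,0,0,0]]'
python3 - <<'E'
from h import *
snap("wrist","w2");goal([.560,-.0055,.099],92.4)
E
```

```text
clock: 3.98
tool_pos: [0.5597, -0.0055, 0.0999]
tcp_rot: [0.014, -0.015, 0.707, -0.707]
force: [0.0, -0.2, 0.5]
grip_width: 0.0942
turn [-0.01  0.01 -0.06] shift after turn mm [0.8 2.2 0. ] shift now [0.8 2.2 0. ] t 4.03
```

View pics/w2.png

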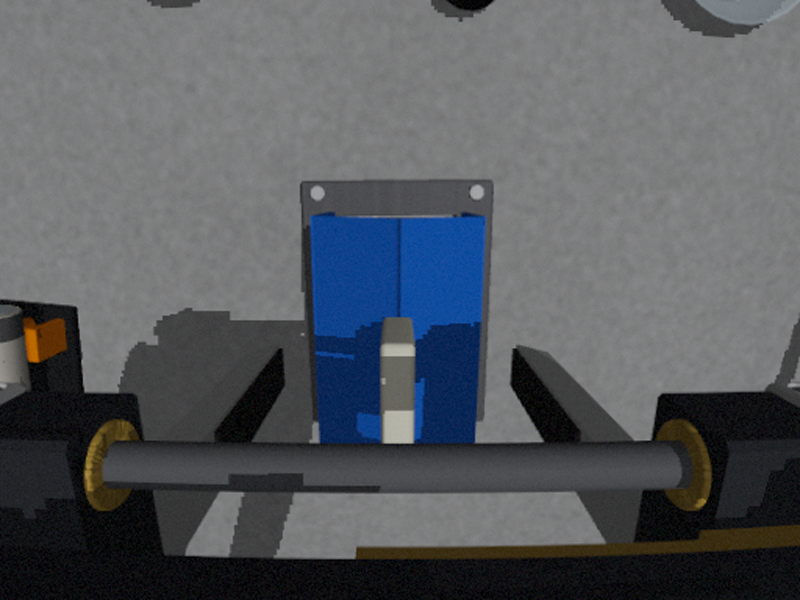

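The fin sits midway between the fingers, at column 398, and the ridge line is vertical. I'll close on it.

```bash
python3 -m creep '[[0,0,0,0,0,0,1],[0,0,0,0,0,0,1],[0,0,0,0,0,0,1],[0,0,0,0,0,0,1],[0,0,0,0,0,0,1],[0,0,0,0,0,0,1]]'; python3 -m creep '[[0,0,0,0,0,0,1],[0,0,0,0,0,0,1],[0,0,0,0,-5,0,1],[0,0,0,0,-10,0,1],[0,0,0,0,-15,0,1],[0,0,0,0,0,0,1]]'
```

```text
clock: 4.78
tool_pos: [0.5603, -0.0046, 0.1004]
tcp_rot: [0.015, -0.015, 0.707, -0.707]
force: [-0.3, -0.0, -0.4]
grip_width: 0.0374
clock: 5.52
tool_pos: [0.5621, -0.0049, 0.1329]
tcp_rot: [-0.017, 0.014, -0.707, 0.707]
force: [0.5, 0.1, -0.7]
grip_width: 0.0117
```

```bash
python3 - <<'E'
from h import *
print(readout.get_state()["force"])
snap("wrist","w3")
p,d,P,hsv=wc("w3");X,Y,Z=P[...,0],P[...,1],P[...,2]
b=(abs(X-.56)<.09)&(abs(Y+.004)<.08)&(hsv[...,0]>105)&(hsv[...,0]<130)&(hsv[...,1]>150)
Q=P[b]; print(b.sum(),np.percentile(Q[:,2],[1,50,95,99,99.8]))
E
```

```text
[ 0.51456228  0.09619842 -0.72703974]
10538 [0.10221133 0.11464311 0.26616784 0.27019913 0.27113299]
```

View pics/w3.png

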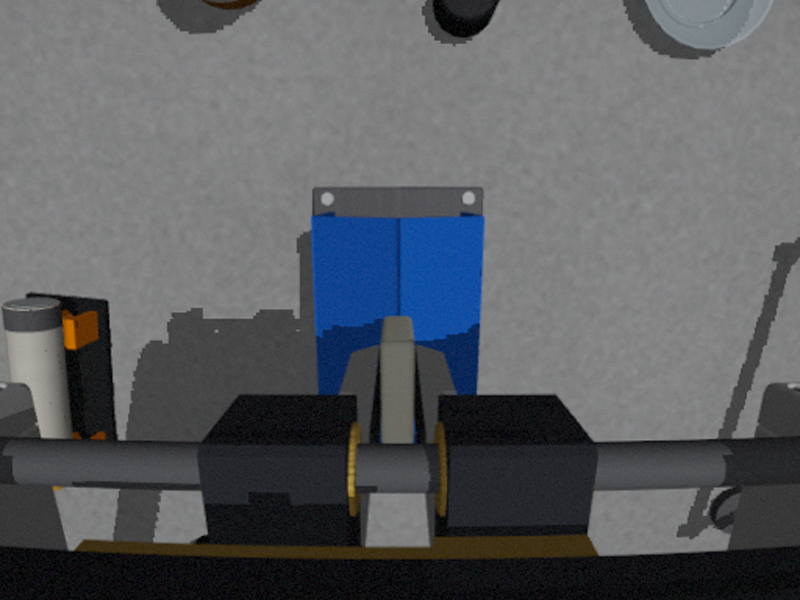

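```bash
python3 -m creep '[[0,0,0,0,-30,0,1],[0,0,0,0,-40,0,1],[0,0,0,0,-40,0,1],[0,0,0,0,-8,0,1],[0,0,0,0,0,0,1]]'; python3 - <<'E'
from h import *
goal([.516,-.297,.245],83.5)
E
```

```text
clock: 6.2
tool_pos: [0.56, -0.0046, 0.2477]
tcp_rot: [0.015, -0.015, 0.707, -0.707]
force: [-0.0, -0.2, -1.9]
grip_width: 0.0117
turn [0.01 8.97 0.04] shift after turn mm [ 10.6   2.7 295.5] shift now [ 56.6   2.7 290.3] t 6.2
```

```bash
python3 -m creep '[[0,3,0,0,0,20,1],[0,3,0,3,0,40,1],[0,3,0,3,0,45,1],[0,0,0,3,0,45,1],[0,0,0,2,0,45,1],[0,0,0,0,0,45,1],[0,0,0,0,0,35,1],[0,0,0,0,0,15,1]]';python3 -m creep '[[0,0,0,0,0,5,1],[0,0,0,0,0,0,1]]'; python3 - <<'E'
from h import *
snap("wrist","w4");snap("top","t4");goal([.516,-.297,.245],83.5)
E
```

```text
clock: 7.2
tool_pos: [0.5242, -0.2949, 0.246]
tcp_rot: [-0.043, 0.041, 0.706, -0.705]
force: [0.2, 0.5, -2.8]
grip_width: 0.0117
clock: 7.45
tool_pos: [0.5254, -0.2968, 0.2479]
tcp_rot: [-0.04, 0.04, 0.706, -0.706]
force: [0.0, 0.8, -1.7]
grip_width: 0.012
turn [0.03 0.04 0.01] shift after turn mm [9.6 3.4 1.8] shift now [9.6 3.4 1.8] t 7.55
```

View pics/w4.png

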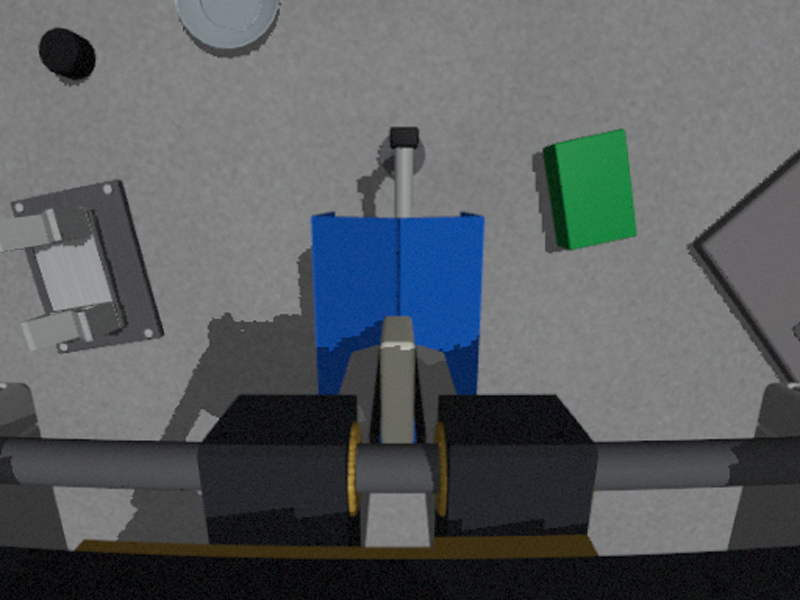

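View pics/t4.png

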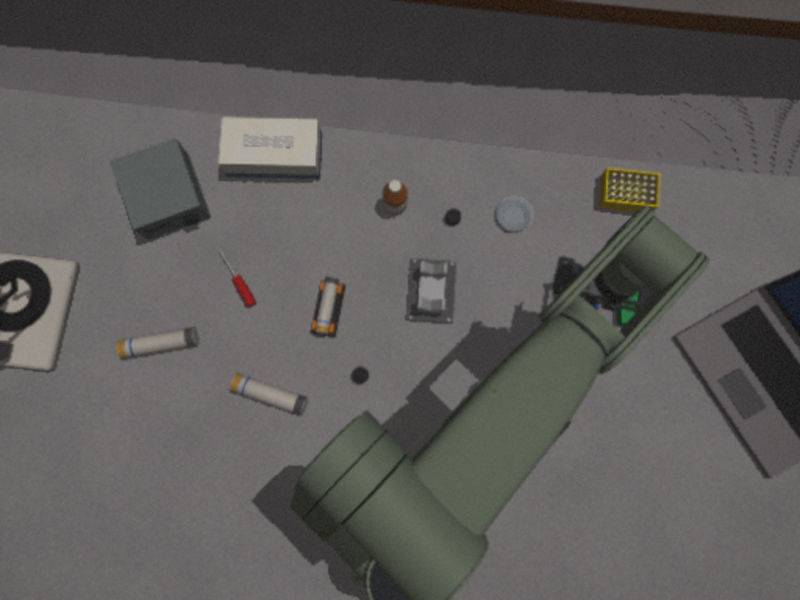

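The wrist view shows the bar's far end at (404,137–215), a few pixels right of the ridge at column 399. I'll measure that offset and the distance to the clamp. The bare V-block also shows now, at (70,270).

```bash
python3 - <<'E'
from h import *
p,d,P,hsv=wc("w4");_,_,st=load("w4");R,t=pose(st)
T=(P-t)@R*1000  # tool coords mm
X,Y,Z=P[...,0],P[...,1],P[...,2]
r=(abs(Y+.305)<.05)&(X>.52)&(Z>.105)&(Z<.137)&(hsv[...,1]<100)
q=P[r];tq=T[r];print(r.sum(),np.median(q[:,2]),q.min(0),q.max(0))
bar=tq[(tq[:,1]<np.percentile(tq[:,1],100))]
# bar part: exclude clamp (dark)
g=hsv[...,2][r]; 
for lo,hi,n in ((80,256,"bar"),(0,60,"clamp")):
    k=(g>=lo)&(g<hi);print(n,k.sum(),tq[k].mean(0),tq[k].min(0),tq[k].max(0),q[k].mean(0))
k=g>=80; c=np.polyfit(tq[k][:,0],tq[k][:,2],1);print("z offset at tool x=0",np.polyval(c,0),"slope deg",np.degrees(np.arctan(c[0])))
# top highest per x-> bar center z
k2=k;print("ztop",np.percentile(q[k][:,2],[50,90,97]))
b=(hsv[...,0]>105)&(hsv[...,0]<130)&(hsv[...,1]>150)&(T[...,1]>-40)&(T[...,1]<60)&(abs(T[...,2])<50);tb=T[b];print("cover tool",b.sum(),tb.min(0),tb.max(0))
for s in (1,-1):
    qq=tb[(s*tb[:,2]>4)];A=np.c_[qq[:,0],qq[:,2],np.ones(len(qq))];c=np.linalg.lstsq(A,qq[:,1],rcond=None)[0];print(s,len(qq),c)
E
```

```text
767 0.12640207917740814 [ 0.58032273 -0.32099757  0.11283996] [ 0.63554422 -0.30078995  0.13124684]
bar 511 [-77.11504502 122.19489833   3.37765758] [-98.92228922 119.17057631  -2.30894872] [-56.37948259 131.84936194   9.73113053] [ 0.6015502  -0.30876912  0.12559715]
clamp 217 [-104.30775731  118.51997743    3.89697326] [-109.7341496   116.51836926   -4.38643801] [-86.79363077 134.92479162  12.2191279 ] [ 0.62851091 -0.31237651  0.12924756]
z offset at tool x=0 2.41842521210605 slope deg -0.7126641997187602
ztop [0.12579883 0.12712368 0.12757852]
cover tool 9590 [-60.44825411 -39.69859143 -39.09397649] [41.55545682 59.75580225 38.5783886 ]
1 4408 [-3.94795061e-03  5.87402435e-01  6.84171133e+00]
-1 4440 [-2.19613298e-03 -6.00823114e-01  6.37387791e+00]
```

```bash
python3 -m creep '[[0,0,0,5,0,1.5,1],[0,0,0,4.5,0,1.2,1],[0,0,0,0,20,0,1],[0,0,0,0,30,0,1],[0,0,0,0,30,0,1],[0,0,0,0,17,0,1],[0,0,0,0,6,0,1],[0,0,0,0,0,0,1]]'; python3 - <<'E'
from h import *
snap("wrist","w5");snap("scene","s5")
goal([.516,-.297,.137],83.5);print(readout.get_state()["force"])
E
```

```text
clock: 8.55
tool_pos: [0.516, -0.2993, 0.1459]
tcp_rot: [0.04, -0.04, -0.706, 0.706]
force: [0.0, -0.3, -3.2]
grip_width: 0.012
turn [-0.08 -0.02 -0.13] shift after turn mm [ 0.9  9.9 -2.7] shift now [ 1.   9.9 -2.7] t 8.65
[-0.08753483 -0.21322186 -1.3949127 ]
```

View pics/w5.png

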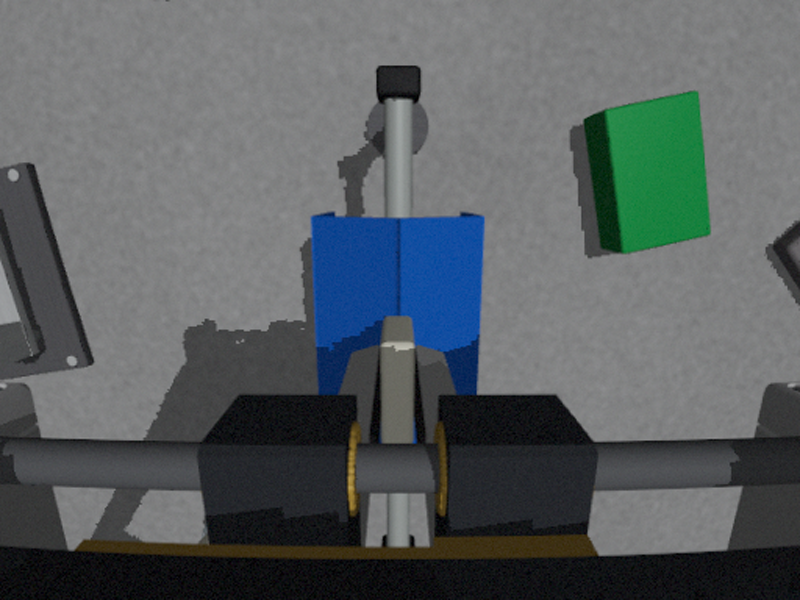

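View pics/s5.png

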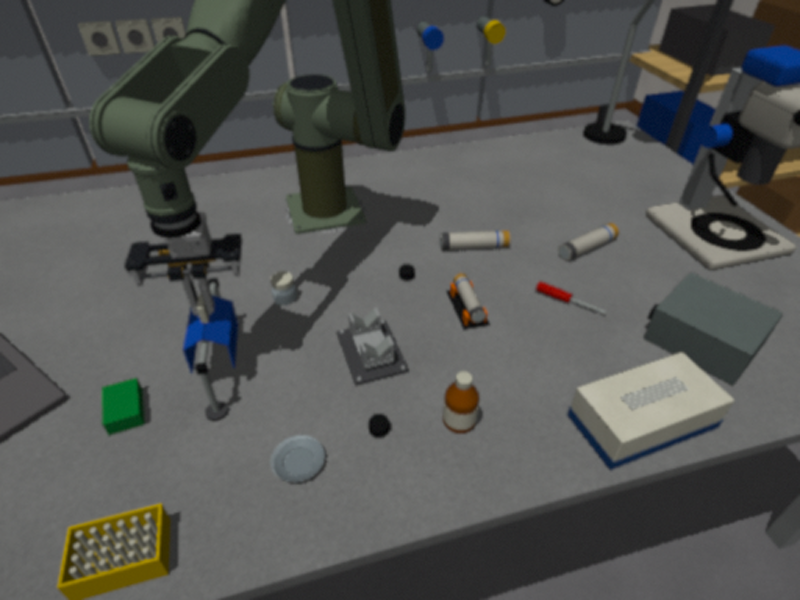

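The bar is now collinear with the ridge at columns 385–412. Both clamps show, with inner edges at row ~100 (far) and ~537 (near), so I can check the centring along the bar.

```bash
python3 - <<'E'
from h import *
_,_,st=load("w5");R,t=pose(st);cp=cams.camera_params("wrist");A,o=c2w("wrist",cp,st)
for uv in ((398,100),(398,537)):
    r=(rays(cp,np.array(uv)*.64)@A.T)[0];X=o+r*(0.126-o[2])/r[2];print(X.round(4),((X-t)@R*1000).round(1))
E
```

```text
[ 0.6222 -0.3116  0.126 ] [-1.069e+02  2.000e+01  1.000e-01]
[ 0.4155 -0.2885  0.126 ] [101.1  19.9   0.6]
```

```bash
python3 -m creep '[[0,0,0,-2,3,0,1],[0,0,0,0,2,0,1],[0,0,0,0,1.5,0,1],[0,0,0,0,0,0,1]]';python3 -m creep '[[0,0,0,0,1,0,1],[0,0,0,0,0,0,1]]';python3 -m creep '[[0,0,0,0,1,0,1],[0,0,0,0,0,0,1]]'
```

```text
clock: 9.15
tool_pos: [0.5176, -0.2993, 0.1387]
tcp_rot: [-0.04, 0.04, 0.706, -0.706]
force: [-0.1, -0.2, -0.9]
grip_width: 0.0118
clock: 9.4
tool_pos: [0.5179, -0.2997, 0.1383]
tcp_rot: [0.04, -0.04, -0.706, 0.706]
force: [-0.6, -1.0, 0.2]
grip_width: 0.0112
clock: 9.65
tool_pos: [0.518, -0.2999, 0.1381]
tcp_rot: [0.04, -0.041, -0.706, 0.706]
force: [-2.4, -0.0, 5.1]
grip_width: 0.0118
```

The cover is on the bar: the force went from −1.6 to +5 N. I'll release it, opening straight, and back up.

```bash
python3 -m creep '[[0,0,0,0,-0.8,0,1],[0,0,0,0,0,0,0.8],[0,0,0,0,0,0,0.7],[0,0,0,0,0,0,0.6],[0,0,0,0,0,0,0.6],[0,0,0,0,0,0,0.6]]'; python3 - <<'E'
from h import *
snap("wrist","w6")
E
```

```text
clock: 10.4
tool_pos: [0.5178, -0.2993, 0.1377]
tcp_rot: [-0.04, 0.04, 0.706, -0.706]
force: [-0.9, 0.4, -0.1]
grip_width: 0.0376
```

View pics/w6.png

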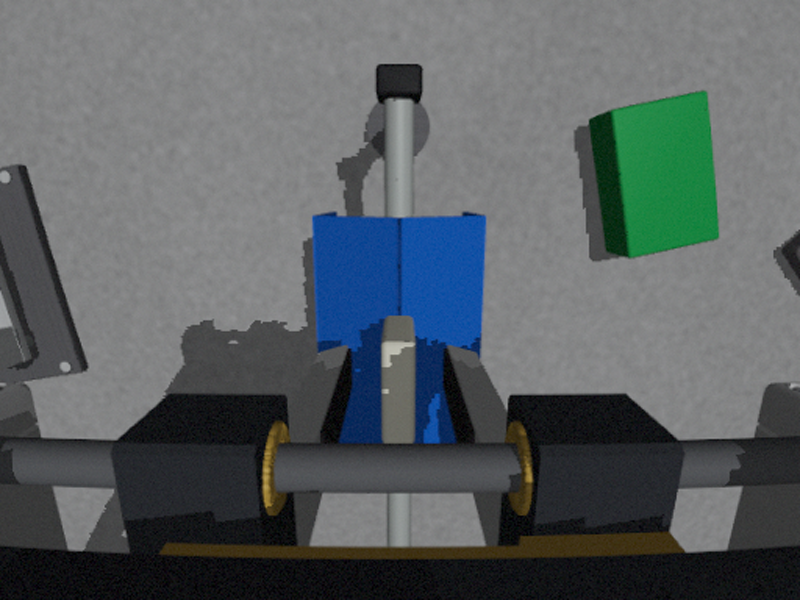

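The cover stays put with its fin at (398,380) free of both fingers. I'll back straight up.

```bash
python3 -m creep '[[0,0,0,0,-15,0,0.6],[0,0,0,0,-30,0,0.6],[0,0,0,0,-40,0,0.6],[0,0,0,0,-40,0,0.6],[0,0,0,0,0,0,0.6],[0,0,0,0,0,0,0.6]]'; python3 - <<'E'
from h import *
snap("wrist","w7");snap("scene","s7")
for l in ["cover_ridge","cover_grip","rail_mid"]: print(l,[(round(x["conf"],2),np.round(x["position"],4)) for x in spotter.tip_of(l,"scene")][:2])
p,d,P,hsv=wc("w7");X,Y,Z=P[...,0],P[...,1],P[...,2]
b=(abs(X-.52)<.09)&(abs(Y+.3)<.08)&(Z<.2)&(hsv[...,0]>105)&(hsv[...,0]<130)&(hsv[...,1]>150)
Q=P[b]; pl=[]
for s in (1,-1):
    q=Q[s*(Q[:,1]+.3+.114*(Q[:,0]-.518))>.008];q=q[q[:,2]>.1];A=np.c_[q[:,:2],np.ones(len(q))];c=np.linalg.lstsq(A,q[:,2],rcond=None)[0];pl.append(c);print(len(q),c)
e=pl[0]-pl[1]
for x in (.46,.518,.575):
    y=-(e[0]*x+e[2])/e[1];print("ridge",x,y,pl[0]@[x,y,1])
print(cv2.minAreaRect(Q[Q[:,2]>.11][:,:2].astype(np.float32)*1000))
goal([.45,.1,.3],92.4)
E
```

```text
clock: 11.2
tool_pos: [0.5175, -0.2991, 0.2626]
tcp_rot: [-0.04, 0.04, 0.706, -0.706]
force: [0.8, 1.2, -0.7]
grip_width: 0.0372
cover_ridge [(0.89, array([ 0.5173, -0.3023,  0.1275])), (0.32, array([0.496 , 0.227 , 0.0349]))]
cover_grip [(0.61, array([ 0.5149, -0.3016,  0.1557]))]
rail_mid [(0.59, array([ 0.5164, -0.3008,  0.1522]))]
2680 [-0.07222026 -0.60707766 -0.01275289]
2636 [0.0639574  0.57106121 0.26905029]
ridge 0.46 -0.29236358344578894 0.1315131944299827
ridge 0.518 -0.29906763533583713 0.13139429943020703
ridge 0.575 -0.30565610012433286 0.13127745434422064
((517.9485473632812, -300.1796569824219), (74.4026107788086, 120.8084945678711), 83.34319305419922)
turn [ 0.1  -8.93  0.14] shift after turn mm [  50.3  -38.9 -401.3] shift now [ 112.1  -38.  -388.7] t 11.45
```

View pics/w7.png

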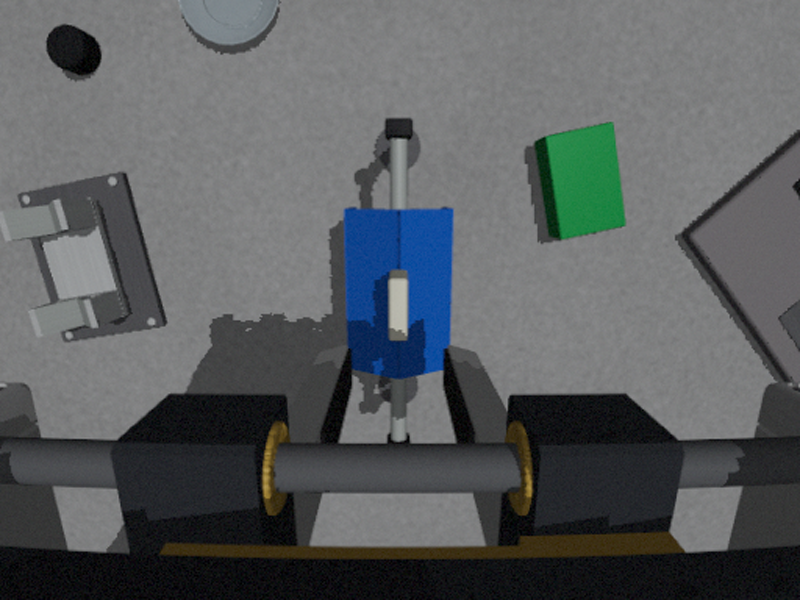

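View pics/s7.png

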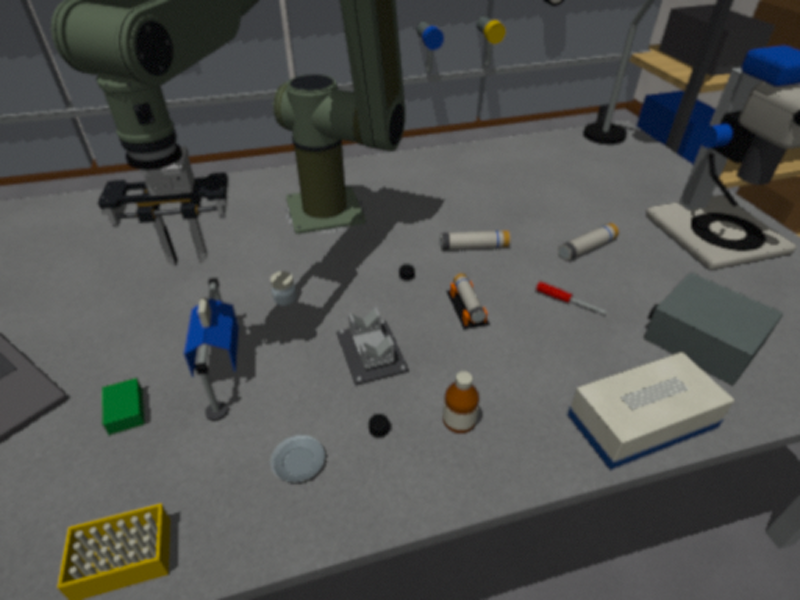

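The cover hangs level and centred: its ridge inside is at about 0.128, along the bar at yaw −6.6°. Next I go to a viewpoint between the V-block and the cradle.

```bash
python3 -m creep '[[0,-8.9,0,0,0,0,0.6],[0,0,0,1,0,-50,0.5],[0,0,0,2,0,-55,0.4],[0,0,0,2,0,-55,0.3],[0,0,0,2,0,-55,0.3],[0,0,0,1,0,-55,0.3],[0,0,0,0,0,-55,0.3],[0,0,0,0,0,-55,0.3]]';python3 -m creep '[[0,0,0,0,0,-18,0.3],[0,0,0,0,0,0,0.3],[0,0,0,0,0,0,0.3]]'; python3 - <<'E'
from h import *
snap("wrist","w8");goal([.5,.1,.27],92.4)
E
```

```text
clock: 12.45
tool_pos: [0.4934, 0.0817, 0.2621]
tcp_rot: [0.014, -0.015, 0.707, -0.707]
force: [1.3, 0.7, -0.3]
grip_width: 0.066
clock: 12.82
tool_pos: [0.4934, 0.0967, 0.2625]
tcp_rot: [-0.014, 0.014, -0.707, 0.707]
force: [-0.2, 0.5, 0.7]
grip_width: 0.0659
turn [-0.03 -0.14  0.02] shift after turn mm [-6.6 -7.5 -3.2] shift now [-6.6 -7.5 -3.2] t 12.88
```

View pics/w8.png

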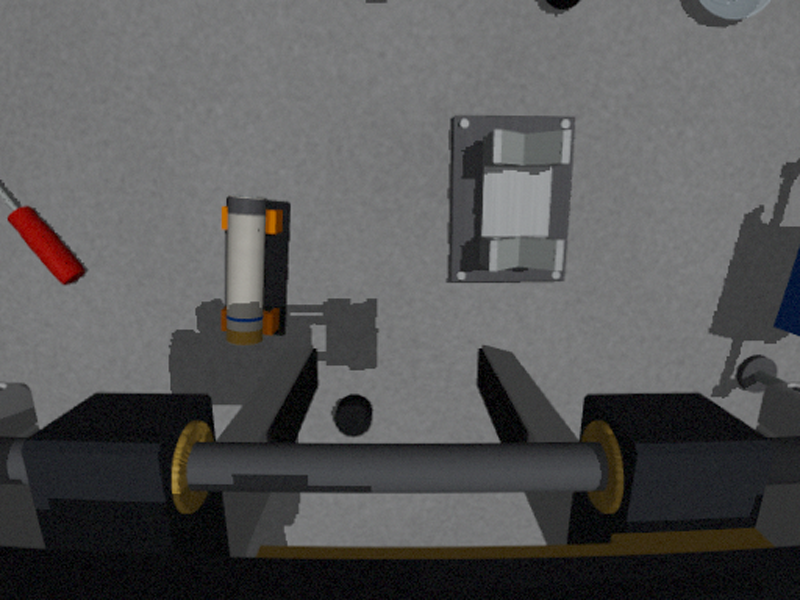

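The view shows the barrel from (247,197) to (245,342) and the V-block cheeks at (532,147) and (524,254).

```bash
cat > vm.py <<'E'
from h import *
import sys
from scipy.optimize import least_squares
def lensfit(tag,c0=(.495,.232,.036),yaw0=-3,R=16.,zmin=.03,lim=.08):
    p,d,P,hsv=wc(tag);Q=P.reshape(-1,3)
    u=np.array([np.cos(np.radians(yaw0)),np.sin(np.radians(yaw0)),0]);n=np.array([-u[1],u[0],0])
    r=Q-np.array(c0);m=(abs(r@u)<lim)&(abs(r@n)<.0175)&(r[:,2]>.003)&(r[:,2]<.03);q=Q[m]*1000;c=np.array(c0)*1000
    def f(v):
        y=np.radians(yaw0+v[3]);uu=np.array([np.cos(y),np.sin(y),v[2]]);uu/=np.linalg.norm(uu)
        w=q-(c+np.array([-u[1]*v[0],u[0]*v[0],v[1]]));w=w-np.outer(w@uu,uu);return np.linalg.norm(w,axis=1)-R
    s=least_squares(f,[0,0,0,0],loss="soft_l1",f_scale=.7);v=s.x
    cc=c+np.array([-u[1]*v[0],u[0]*v[0],v[1]]);s_=(q-cc)@u;cc2=cc+u*(np.percentile(s_,.3)+np.percentile(s_,99.7))/2
    print("lens n",len(q),"centre",cc2.round(1),"yaw",round(yaw0+v[3],2),"tilt",round(np.degrees(v[2]),2),"len",np.percentile(s_,[.3,99.7]).round(1),"rms",np.sqrt((f(v)**2).mean()).round(2));return cc2
def vfit(tag,c=(.56,-.0055),yaw=2.4):
    p,d,P,hsv=wc(tag);u=np.array([np.cos(np.radians(yaw)),np.sin(np.radians(yaw))]);n=np.array([-u[1],u[0]])
    Q=P.reshape(-1,3);Q=Q[np.isfinite(Q[:,0])];a=(Q[:,:2]-c)@u*1000;b=(Q[:,:2]-c)@n*1000;z=Q[:,2]*1000
    for s0 in (1,-1):
        k=(abs(a-42.5*s0)<9)&(z>40)&(z<66);L=[]
        for s in (1,-1):
            kk=k&(s*b>3)&(s*b<22);A=np.c_[b[kk],np.ones(kk.sum())]
            co=np.polyfit(b[kk],z[kk],1);res=z[kk]-np.polyval(co,b[kk]);g=abs(res)<3;co=np.polyfit(b[kk][g],z[kk][g],1);L.append(co);print("cheek",s0,s,kk.sum(),co.round(2))
        x=(L[1][1]-L[0][1])/(L[0][0]-L[1][0]);print("  root b",x.round(2),"z",np.polyval(L[0],x).round(1))
    k=(abs(a)<75)&(abs(b)<40)&(z>58)&(z<74);pts=np.c_[Q[k][:,0],Q[k][:,1]].astype(np.float32)*1000
    print("top rect",cv2.minAreaRect(pts),"a",np.percentile(a[k],[1,99]),"b",np.percentile(b[k],[1,99]))
    k=(abs(a)<90)&(abs(b)<75)&(z>6)&(z<14);pts=np.c_[Q[k][:,0],Q[k][:,1]].astype(np.float32)*1000
    print("plate rect",cv2.minAreaRect(pts),k.sum())
if __name__=="__main__":
    lensfit("w8");lensfit("w8",zmin=.03);vfit("w8")
E
python3 vm.py
```

```text
lens n 2152 centre [493.3 232.3  36.6] yaw -2.96 tilt -0.19 len [-66.2  62.8] rms 0.78
lens n 2152 centre [493.3 232.3  36.6] yaw -2.96 tilt -0.19 len [-66.2  62.8] rms 0.78
cheek 1 1 166 [ 1.   44.52]
cheek 1 -1 267 [-0.95 46.16]
  root b 0.85 z 45.4
cheek -1 1 147 [ 0.98 44.88]
cheek -1 -1 246 [-0.96 44.88]
  root b 0.0 z 44.9
top rect ((562.8948974609375, -5.240444183349609), (109.87242126464844, 61.46259689331055), 2.7414402961730957) a [-51.20223653  57.18751593] b [-29.78987948  30.51323972]
plate rect ((562.658203125, -5.057838439941406), (149.69866943359375, 111.4444351196289), 2.9843533039093018) 3773
```

```bash
python3 - <<'E'
from h import *
goal([.4935,.2323,.0175],87.04)
E
python3 -m creep '[[0,5.4,0,0,0,0,0.3]]'
python3 - <<'E'
from h import *
goal([.4935,.2323,.0175],87.04)
E
```

```text
turn [-0.04  5.22  0.02] shift after turn mm [   7.   245.  -135.6] shift now [  -5.4  244.9 -135.8] t 12.88
clock: 13.0
tool_pos: [0.4936, 0.0964, 0.2626]
tcp_rot: [0.021, -0.02, -0.707, 0.707]
force: [0.4, 0.6, -0.8]
grip_width: 0.0657
turn [-0.02 -0.36  0.01] shift after turn mm [   7.1  245.1 -135.8] shift now [   7.9  245.1 -135.8] t 13.0
```

```bash
python3 -m creep '[[0,-0.3,0,3,10,-40,0.3],[0,0,0,4,30,-50,0.3],[0,0,0,0,50,-45.8,0.3],[0,0,0,0,30,0,0.3],[0,0,0,0,10,0,0.3],[0,0,0,0,0,0,0.3],[0,0,0,0,0,0,0.3]]'; python3 - <<'E'
from h import *
snap("wrist","w9");goal([.4935,.2323,.0175],87.04)
from vm import lensfit
c=lensfit("w9")
E
```

```text
clock: 13.88
tool_pos: [0.4945, 0.2299, 0.1385]
tcp_rot: [-0.016, 0.019, 0.707, -0.707]
force: [0.6, -0.1, -0.5]
grip_width: 0.0656
turn [ 0.07  0.16 -0.2 ] shift after turn mm [  1.1 121.1  -2.2] shift now [  1.5 121.1  -2.1] t 13.93
lens n 4290 centre [493.9 232.3  36.5] yaw -2.9 tilt -0.05 len [-65.9  63.7] rms 0.67
```

View pics/w9.png

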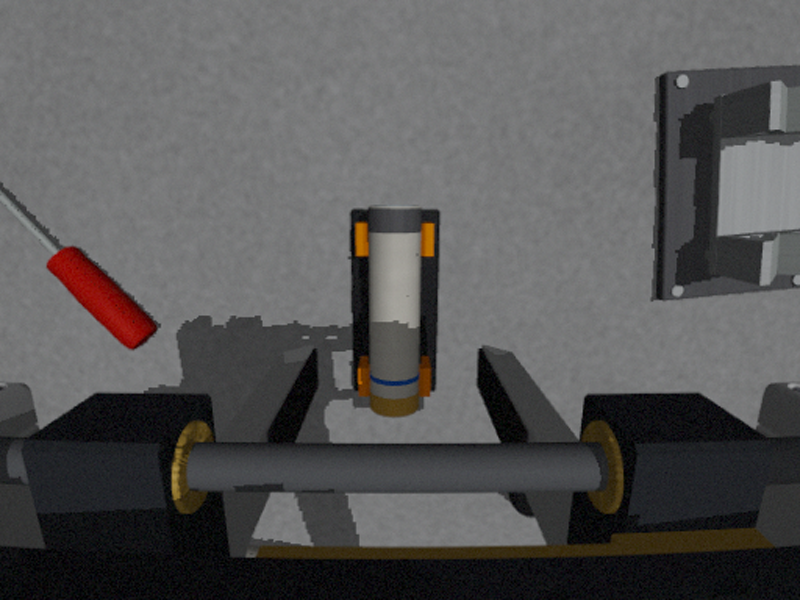

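The barrel axis is at column 395 against a finger midline of 398, so it needs a shift of about 2 mm. Both wrist views agree on centre (493.6, 232.3, 36.5).

```bash
python3 -m creep '[[0,0,0,0.7,25,-2,0.3],[0,0,0,0,35,0,0.3],[0,0,0,0,30,0,0.3],[0,0,0,0,20,0,0.3],[0,0,0,0,11,0,0.3],[0,0,0,0,0,0,0.3],[0,0,0,0,0,0,0.3]]'; python3 - <<'E'
from h import *
goal([.4937,.2323,.0175],87.04)
E
```

```text
clock: 14.8
tool_pos: [0.4934, 0.2327, 0.017]
tcp_rot: [-0.016, 0.018, 0.707, -0.707]
force: [0.2, -0.4, 0.2]
grip_width: 0.0658
turn [ 0.05  0.23 -0.14] shift after turn mm [-0.3 -0.5  0.4] shift now [-0.3 -0.5  0.4] t 14.8
```

```bash
python3 -m creep '[[0,0,0,0,0,0,0.6],[0,0,0,0,0,0,1],[0,0,0,0,0,0,1],[0,0,0,0,0,0,1],[0,0,0,0,0,0,1],[0,0,0,0,0,0,1],[0,0,0,0,0,0,1],[0,0,0,0,0,0,1]]'; python3 -m creep '[[0,0,0,0,-5,0,1],[0,0,0,0,-20,0,1],[0,0,0,0,-30,0,1],[0,0,0,0,-35,0,1],[0,0,0,0,-20,0,1],[0,0,0,0,0,0,1],[0,0,0,0,0,0,1]]'; python3 - <<'E'
from h import *
snap("wrist","w10")
st=readout.get_state();R,t=pose(st);print(R.round(4))
from vm import lensfit
c=lensfit("w10",c0=(t[0],t[1],t[2]+.019)); print(t*1000, R.T@(c-t*1000))
goal([.5627,-.0051,.12],92.8)
E
```

```text
clock: 15.8
tool_pos: [0.4922, 0.232, 0.0158]
tcp_rot: [0.017, -0.017, -0.707, 0.707]
force: [-0.6, -4.3, 3.2]
grip_width: 0.031
clock: 16.68
tool_pos: [0.4911, 0.2325, 0.1243]
tcp_rot: [0.018, -0.016, -0.707, 0.707]
force: [-0.3, -0.6, -2.5]
grip_width: 0.0316
[[-9.989e-01 -3.200e-03 -4.750e-02]
 [ 4.750e-02 -5.000e-04 -9.989e-01]
 [ 3.100e-03 -1.000e+00  6.000e-04]]
lens n 10894 centre [494.4 232.5 145.1] yaw -2.85 tilt -0.19 len [-59.8  67.1] rms 1.94
[490.78976239 232.28693193 123.92660049] [ -3.57308472 -21.1709522   -0.3733645 ]
turn [-0.03 -5.52  0.18] shift after turn mm [-60.2   3.9 240.6] shift now [-83.1   3.8 233.7] t 16.73
```

View pics/w10.png

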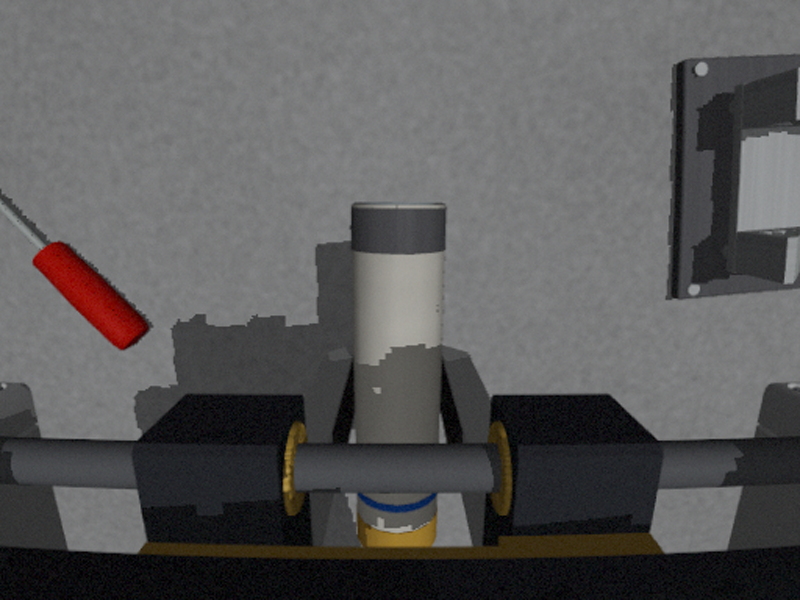

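```bash
python3 -m creep '[[0,-2.8,0,0,0,10,1],[0,-2.7,0,0,0,25,1],[0,0,0,-10,0,40,1],[0,0,0,-12,0,45,1],[0,0,0,-12,0,45,1],[0,0,0,-12,0,40,1],[0,0,0,-12,0,25,1],[0,0,0,0,0,10,1]]';python3 -m creep '[[0,0,0,0,0,0,1],[0,0,0,0,0,0,1],[0,0,0,0,0,0,1]]'; python3 - <<'E'
from h import *
snap("wrist","w11");goal([.5604,-.0052,.12],92.8)
from vm import *
vfit("w11",c=(.5627,-.0051),yaw=2.8)
st=readout.get_state();R,t=pose(st);c=lensfit("w11",c0=(t[0],t[1],t[2]+.021),yaw0=2.8)
E
```

```text
clock: 17.73
tool_pos: [0.5592, -0.0057, 0.1241]
tcp_rot: [0.016, -0.017, 0.707, -0.707]
force: [0.4, -0.1, -3.1]
grip_width: 0.0315
clock: 18.1
tool_pos: [0.5592, -0.0034, 0.1256]
tcp_rot: [0.017, -0.018, 0.707, -0.707]
force: [-0.9, -0.5, -1.7]
grip_width: 0.0314
turn [0.01 0.05 0.01] shift after turn mm [-1.   5.7  1.7] shift now [-1.   5.7  1.7] t 18.15Traceback (most recent call last):
  File "<stdin>", line 4, in <module>
  File "vm.py", line 21, in vfit
    co=np.polyfit(b[kk],z[kk],1);res=z[kk]-np.polyval(co,b[kk]);g=abs(res)<3;co=np.polyfit(b[kk][g],z[kk][g],1);L.append(co);print("cheek",s0,s,kk.sum(),co.round(2))
    raise TypeError("expected non-empty vector for x")
TypeError: expected non-empty vector for x
```

View pics/w11.png

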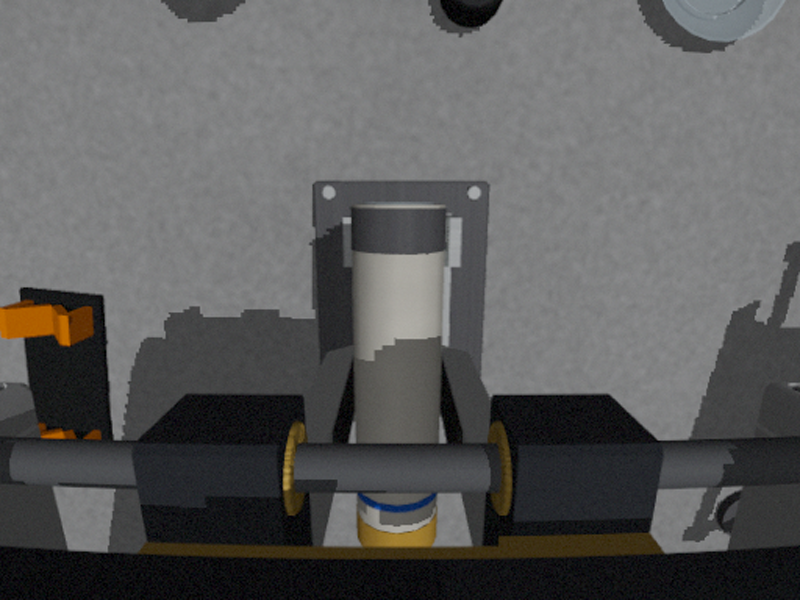

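The plate's screws at columns 329 and 474 have their middle at 401.5, while the barrel is at 398.5. That agrees with the computed +1.7 mm shift. I'll correct that, lower, and stop before contact.

```bash
python3 -m creep '[[0,0,0,-1,10,1.7,1],[0,0,0,0,25,0,1],[0,0,0,0,25,0,1],[0,0,0,0,10,0,1],[0,0,0,0,3,0,1],[0,0,0,0,0,0,1],[0,0,0,0,0,0,1]]'; python3 - <<'E'
from h import *
snap("wrist","w12");snap("scene","s12");goal([.5604,-.0052,.0456],92.8);print(readout.get_state()["force"])
E
```

```text
clock: 19.02
tool_pos: [0.5617, -0.0063, 0.0538]
tcp_rot: [-0.018, 0.016, -0.707, 0.707]
force: [0.2, 0.2, -2.6]
grip_width: 0.0314
turn [-0.02 -0.03 -0.1 ] shift after turn mm [ 1.   8.  -1.2] shift now [ 1.   8.  -1.2] t 19.12
[ 1.17533934  0.3931266  -1.84004723]
```

View pics/w12.png

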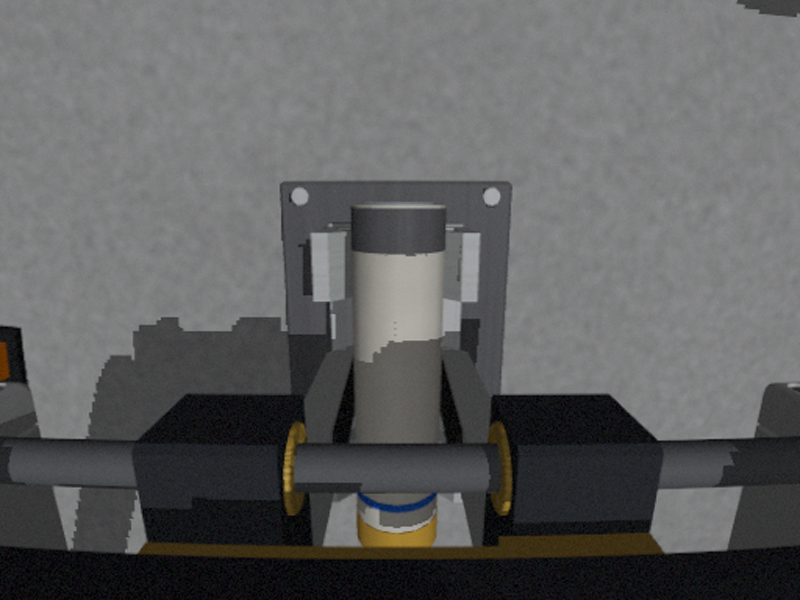

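```bash
python3 - <<'E'
from h import *
_,_,st=load("w12");R,t=pose(st);cp=cams.camera_params("wrist");A,o=c2w("wrist",cp,st)
for n,uv,z in (("lens end",(398,205),.0535+.021+.016),("plate edge",(396,183),.010),("cheek far end",(396,226),.068),("near lens edge",(398,547),.0535+.021+.0)):
    r=(rays(cp,np.array(uv)*.64)@A.T)[0];X=o+r*(z-o[2])/r[2];print(n,X.round(4),((X-t)@R*1000).round(1))
E
```

```text
lens end [ 0.6274 -0.0032  0.0905] [-65.8 -36.6   0.1]
plate edge [ 0.6364 -0.0021  0.01  ] [-74.7  43.9  -0.7]
cheek far end [ 0.6197 -0.003   0.068 ] [-58.2 -14.1  -0.5]
near lens edge [ 0.4902 -0.0103  0.0745] [ 71.6 -20.9   0.5]
```

```bash
python3 -m creep '[[0,0,0,0,4,-1.1,1],[0,0,0,0,2,0,1],[0,0,0,0,0,0,1]]';python3 -m creep '[[0,0,0,0,1,0,1],[0,0,0,0,0,0,1]]';python3 -m creep '[[0,0,0,0,1,0,1],[0,0,0,0,0,0,1]]'
```

```text
clock: 19.5
tool_pos: [0.5606, -0.0053, 0.0466]
tcp_rot: [-0.017, 0.017, -0.707, 0.707]
force: [0.5, -0.7, -2.1]
grip_width: 0.0312
clock: 19.75
tool_pos: [0.5608, -0.0054, 0.0464]
tcp_rot: [-0.017, 0.017, -0.707, 0.707]
force: [-2.9, -1.6, 4.2]
grip_width: 0.0315
clock: 20.0
tool_pos: [0.5608, -0.0054, 0.0453]
tcp_rot: [-0.017, 0.017, -0.707, 0.707]
force: [-2.7, -2.5, 5.5]
grip_width: 0.0314
```

The barrel is in contact, with the force going from −2 to +5 N. I'll open.

```bash
python3 -m creep '[[0,0,0,0,-1,0,1],[0,0,0,0,0,0,0.6],[0,0,0,0,0,0,0.45],[0,0,0,0,0,0,0.4],[0,0,0,0,0,0,0.4],[0,0,0,0,0,0,0.4]]'; python3 - <<'E'
from h import *
snap("wrist","w13")
E
python3 -m creep '[[0,0,0,0,-10,0,0.4],[0,0,0,0,-25,0,0.4],[0,0,0,0,-30,0,0.4],[0,0,0,0,-30,0,0.4],[0,0,0,0,0,0,0.6],[0,0,0,0,0,0,1]]'
python3 - <<'E'
from h import *
snap("wrist","w14")
from vm import *
lensfit("w14",c0=(.5627,-.0051,.0666),yaw0=2.8);goal([.5627,-.0051,.09],92.8)
E
```

```text
clock: 20.75
tool_pos: [0.5606, -0.005, 0.0455]
tcp_rot: [0.017, -0.017, 0.707, -0.707]
force: [0.1, 0.4, -0.0]
grip_width: 0.0564
clock: 21.55
tool_pos: [0.56, -0.005, 0.1399]
tcp_rot: [0.017, -0.017, 0.707, -0.707]
force: [-0.5, -0.4, -0.4]
grip_width: 0.04
lens n 5309 centre [562.4  -5.1  67.1] yaw 2.84 tilt -0.02 len [-65.3  64.8] rms 0.65
turn [ 0.03 -0.03  0.15] shift after turn mm [-3.2 49.2  0.3] shift now [-3.3 49.2  0.4] t 21.6
```

View pics/w14.png

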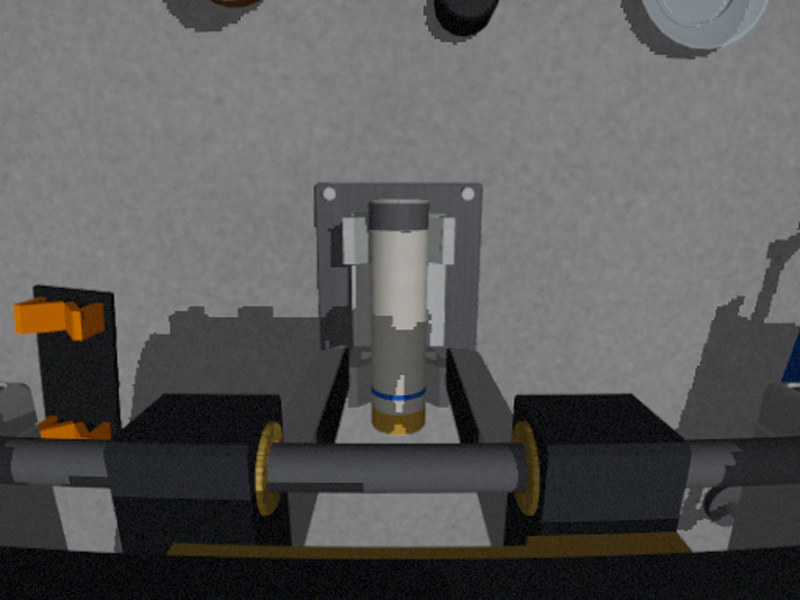

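The barrel lies in the V centred at (562.4, −5.1, 67.1), level, at yaw 2.84. I'll shut the fingers, centre over it, and come down to just above its top.

```bash
python3 -m creep '[[0,0,0,-3,0,0.3,1],[0,0,0,0,0,0,1],[0,0,0,0,0,0,1],[0,0,0,0,0,0,1],[0,0,0,0,20,0,1],[0,0,0,0,20,0,1],[0,0,0,0,8,0,1],[0,0,0,0,0,0,1]]';python3 -m creep '[[0,0,0,0,0,0,1],[0,0,0,0,0,0,1]]'; python3 - <<'E'
from h import *
snap("wrist","w15");goal([.5626,-.0051,.083],92.8)
E
```

```text
clock: 22.6
tool_pos: [0.5632, -0.0052, 0.0922]
tcp_rot: [0.017, -0.018, 0.707, -0.707]
force: [0.4, -0.3, -0.3]
grip_width: 0.0007
clock: 22.85
tool_pos: [0.5644, -0.0054, 0.0936]
tcp_rot: [-0.018, 0.016, -0.707, 0.707]
force: [0.7, -0.5, 0.1]
grip_width: 0.0005
turn [-0.02 -0.03 -0.09] shift after turn mm [ 1.7 10.5 -0.3] shift now [ 1.7 10.5 -0.3] t 22.9
```

View pics/w15.png

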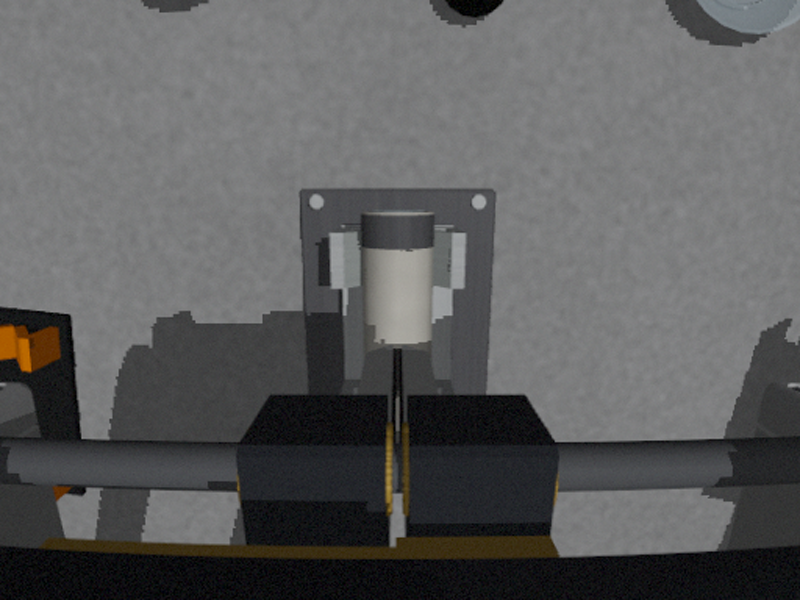

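The shut fingers at column 398 are over the barrel's axis at the same column.

```bash
python3 -m creep '[[0,0,0,1,5,0,1],[0,0,0,0,2,0,1],[0,0,0,0,1,0,1],[0,0,0,0,0,0,1]]';python3 -m creep '[[0,0,0,0,1.5,0,1],[0,0,0,0,0,0,1]]';python3 -m creep '[[0,0,0,0,1.5,0,1],[0,0,0,0,0,0,1]]'
```

```text
clock: 23.4
tool_pos: [0.5625, -0.0053, 0.0845]
tcp_rot: [0.017, -0.017, 0.707, -0.707]
force: [0.2, -0.1, 0.2]
grip_width: 0.0004
clock: 23.65
tool_pos: [0.5626, -0.0053, 0.083]
tcp_rot: [0.017, -0.017, 0.707, -0.707]
force: [0.2, 0.2, 0.1]
grip_width: 0.0006
clock: 23.9
tool_pos: [0.5628, -0.0053, 0.0823]
tcp_rot: [-0.017, 0.017, -0.707, 0.707]
force: [-1.9, -0.1, 6.0]
grip_width: 0.0004
```

```bash
python3 -m creep '[[0,0,0,0,1.5,0,1],[0,0,0,0,1.5,0,1],[0,0,0,0,0,0,1]]';python3 -m creep '[[0,0,0,0,1.5,0,1],[0,0,0,0,1,0,1],[0,0,0,0,0,0,1]]';python3 -m creep '[[0,0,0,0,1,0,1],[0,0,0,0,0,0,1]]'
```

```text
clock: 24.28
tool_pos: [0.5628, -0.0053, 0.0797]
tcp_rot: [-0.017, 0.017, -0.707, 0.707]
force: [-2.8, -0.0, 8.6]
grip_width: 0.0007
clock: 24.65
tool_pos: [0.5628, -0.0053, 0.0777]
tcp_rot: [-0.017, 0.017, -0.707, 0.707]
force: [-4.4, 0.5, 9.6]
grip_width: 0.0006
clock: 24.9
tool_pos: [0.5629, -0.0053, 0.0769]
tcp_rot: [-0.017, 0.017, -0.707, 0.707]
force: [-4.8, 1.1, 11.4]
grip_width: 0.0004
```

```bash
python3 -m creep '[[0,0,0,0.6,0.7,0,1],[0,0,0,0,0,0,1]]';python3 -m creep '[[0,0,0,0.4,0.7,0,1],[0,0,0,0,0,0,1],[0,0,0,0,0,0,1]]'; python3 - <<'E'
from h import *
F=[];
for i in range(4):
    snap("wrist",f"w16_{i}");s=readout.get_state();F.append(np.r_[s["force"],s["tool_pos"]*1000])
print(np.mean(F,0).round(2))
from vm import *
lensfit("w16_3",c0=(.5627,-.0051,.060),yaw0=2.8)
E
```

```text
clock: 25.15
tool_pos: [0.5628, -0.0053, 0.0766]
tcp_rot: [-0.018, 0.017, -0.707, 0.707]
force: [-3.7, -0.1, 11.5]
grip_width: 0.0009
clock: 25.52
tool_pos: [0.5628, -0.0053, 0.0762]
tcp_rot: [-0.018, 0.016, -0.707, 0.707]
force: [-3.8, 1.3, 12.2]
grip_width: 0.0006
[ -3.56   0.96  11.53 562.83  -5.33  76.2 ]
lens n 4537 centre [563.5  -4.8  60.8] yaw 2.42 tilt -0.25 len [-63.3  64.8] rms 2.17
```

View pics/w16_3.png

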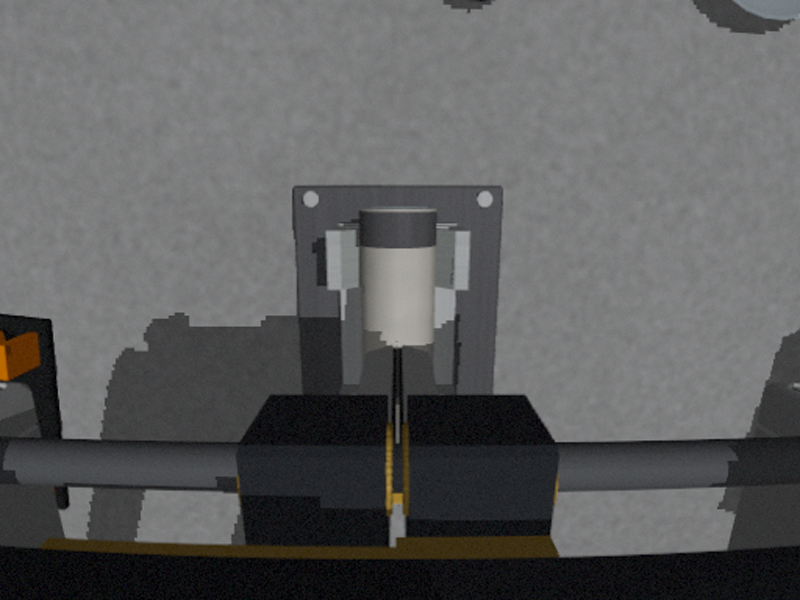

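It has sunk about 6 to 7 mm at 12 N, and the barrel is still symmetric between the cheeks. A little more.

```bash
python3 -m creep '[[0,0,0,0.4,0.8,0,1],[0,0,0,0,0,0,1]]';python3 -m creep '[[0,0,0,0.3,0.6,0,1],[0,0,0,0,0,0,1],[0,0,0,0,0,0,1]]'; python3 - <<'E'
from h import *
F=[]
for i in range(4):
    snap("scene",f"s17_{i}");s=readout.get_state();F.append(np.r_[s["force"],s["tool_pos"]*1000])
print(np.mean(F,0).round(2))
E
```

```text
clock: 25.98
tool_pos: [0.5628, -0.0053, 0.0757]
tcp_rot: [-0.018, 0.016, -0.707, 0.707]
force: [-3.4, 0.8, 12.6]
grip_width: 0.0004
clock: 26.35
tool_pos: [0.5628, -0.0054, 0.0753]
tcp_rot: [-0.019, 0.016, -0.707, 0.707]
force: [-2.9, 1.1, 13.3]
grip_width: 0.0007
[ -3.33   0.85  13.33 562.83  -5.35  75.3 ]
```

View pics/s17_3.png

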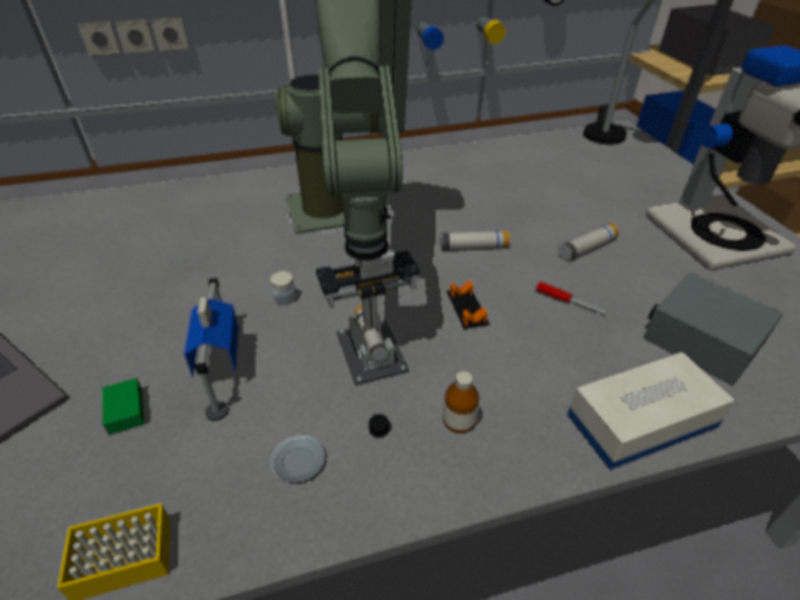

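```bash
python3 -m creep '[[0,0,0,0,0,0,1],[0,0,0,0,0,0,1],[0,0,0,0,0,0,1],[0,0,0,0,0,0,1]]'; python3 - <<'E'
from workcell import ticket
print(ticket.job_done())
E
```

```text
clock: 27.05
tool_pos: [0.5628, -0.0053, 0.0753]
tcp_rot: [-0.019, 0.016, -0.707, 0.707]
force: [-3.8, 1.7, 13.2]
grip_width: 0.0002
the job is handed in; nothing more can be done
None
```

The job is handed in at about 27 s: the cover hangs on the bar, and the lens barrel is held pressed down in the V.

- **Cover:** I lifted it by the fin and let it go astride the bar. The last wrist view showed its ridge along the bar (yaw −6.6° against the bar's −6.5°) and about 1 to 3 mm from the bar's middle. The inside of the ridge stood about 8 mm above the bar's axis. It was still hanging there in the final scene picture.
- **Barrel in the V:** Before pressing, it lay level within about 0.5 mm of the V's middle (yaw 2.84° against the V's 2.8°), with its axis at 67.1 mm (nominal 66.6).
- **Press:** With shut fingers on its middle, I pushed from contact near 83 mm down to 75.3 mm. That is about 7.5 mm of the 8 mm travel at a steady 13 N. The force alone would suggest about 7 mm.
- **Side force:** Across the V it was only 1 to 2 N. A friction force of 3 to 4 N along the barrel remained, which I reduced but did not remove.
- **Less certain:** A barrel fit during the press gave an axis height of 60.8 mm, which would mean only about 6 mm sunk. Its scatter was high because the gripper hid part of the barrel.
- **Other things on the bench:** They looked unmoved in the final scene picture. The black cap nearer the robot was hidden behind the arm, so I could not check that one.

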